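# Draw out the stainer's slide rest until its lock button clicks out

### The arm

A 6-joint arm with a two-finger parallel gripper is mounted at the origin on the work surface. World frame = base frame: x ahead of the robot, y to its left, z up, the work surface at z = 0. Lengths are in m, angles in rad, forces in N, time in s.
With the tool pointing down it reaches from about 0.4 to 0.825 m from the base axis. Payload 7 kg.
Tool frame: the origin (TCP) lies at the very end of the fingers, on their centre line; the grasp point (between the pads) lies 19 mm behind it; z points along the fingers, y is the direction in which the jaws open and shut (so a half turn about z gives the same grasp; the last joint's range is limited). The gripper opens to 85 mm and grips with 20 to 120 N. Pads are 22 mm wide; open, the fingers measure 114 mm over their backs; the gripper's body (76 mm by 85 mm) begins 54 mm behind the grasp point. The pads swing forward as they close: fully open they stand 13 mm farther back than shut.
Start: joints at [1.607, 0.359, 0.012, 0, -1.224, -0.288], TCP at [0.168, 0.654, 0.231] pointing down, gripper open.
Joint ranges: [-3.07, 3.07], [-1.43, 2.12], [-1.02, 1.25], [-3.03, 1.67], [-3.05, -0], [-3.03, 3.03]. Speed limits (rad/s): [2.39, 2.39, 3.01, 3.14, 3.14, 3.14].

### API

Orientations are given as a unit quaternion [w, x, y, z].
In Python, from plant import r gives the robot as it stands.
- The arm moves only by the tool drive_tool, never from a script. Its argument "plan" is a list of rows, each a list of 4 numbers: the shift along the tool's x, y, z in m, then the turn about the tool's z in degrees. A call has 1 to 5 rows; each row is the pose to reach, as a shift and turn from the pose commanded when the call began, along the tool's axes at that moment; what a row does not reach only later rows make up. A row lasts 1/10 s, in which the tool goes at most 50 mm and 8.59 degrees, less where a joint would pass 70% of its speed; a pose out of reach is approached as far as the arm can. A call with a gripper value outside its range is refused whole. "fingers" is the finger opening in m, from 0 to 0.0854, set as the call begins (left out, the last holds). The fingers move at their own pace and stop on an object; "grip_force" is the grip in N (left out, the last holds). Time passes only in rows, so rows that repeat a pose let the fingers close. It gives the time, the measured TCP pose, the force and the opening at its end, in the units of the state.
- r.state(): the state, without advancing time (a new reading comes with each control period).
- r.get_image(name): name is "side" or "top"; returns the picture (384x512x3 uint8, red, green, blue); there is no depth.
- r.camera_params(name): a dict with "mtx" (3x3 intrinsics, pixels), "dist" ([k1, k2, p1, p2, k3] as OpenCV has them; the pictures are not rectified), "world_from_camera" (4x4, takes a point from camera to world coordinates). Camera axes: x right, y down, z forward; pixel columns grow to the right and rows downward; lengths in m; the calibration is good to about 2 mm. A picture is of the moment at which its call begins. camera_params takes no time and is no camera call.
- r.job_done(): hands the job in, once; it reports no verdict.
The state is a dict: "clock": time; "q": joint angles; "joint_velocities": joint speeds; "joint_efforts": joint torques, N m; "tcp_pos": TCP position; "ee_rot": TCP orientation; "contact_force": force on the tool from outside, world axes, zero at the start; "wrist_torque": the same for the moment, N m; "gripper_width": finger opening in m.
Only numpy, scipy, OpenCV 4.12 (cv2) and the standard library are available. Lean on these libraries where they do the work, as an engineer would, in place of code of your own. Each camera call takes 0.05 s, during which the arm holds its last target.

### The job

Draw the slide stainer's telescoping rest out of its sleeve until it locks in its extended position: press the steel lock button in to free the rest, pull the rest outward by its finger cup, let the button go once the rest is on its way, and keep pulling gently until the button clicks back out by itself. Do not strain the mechanism, leave the things standing around on the bench where they are, and let go at the end.

Things in the scene. Friction and masses are not known exactly. Their poses are not given: they have to be found in the camera images.
- stainer: White slide stainer, 360 mm (its x) by 340 (its y), 161 high, fixed to the bench; origin: centre of its underside. Position and yaw (+-0.2 rad) differ every time. A flat white sleeve 110 mm wide, top 58 mm above the bench, sticks out of its -y face from y = -170 to -304 mm; the slide rest telescopes out of it along the machine's -y.
- cup_mouth (a point): Centre of the open top of the grey finger cup on the rest's outer end, 57 mm above the bench; moves with the rest; axes as the stainer's (-y is outward). Inside 66 mm (x) by 62 (y), end walls 10 thick, side walls 12. Closed fingers put in from above can push the outer end wall (inner face 31 mm to -y) outward. With the rest home it is 345 mm to -y of the stainer's origin.
- button_top (a point): Centre of the top of the steel lock button, 50 mm (x) by 44 (y), centred in the floor of the finger cup and moving with it; axes as the stainer's. Its top is 36 mm above the bench when out (locked), 21 mm below the cup's wall tops, and 27 mm above the bench when pressed fully in.
- rest (a joint): How far the rest is out, m: 0 home (locked, the start) to 0.110. Sliding takes 3 to 4 N; it stays where left. It locks again at one place between 0.055 and 0.085, set inside, invisible, different every time: there the button jumps out by itself if nothing holds it in, and the rest stops dead (2 mm play). If the button is held in there, the rest runs on past.
- button (a joint): How far the lock button is pressed in, m: 0 out (locked), 0.009 fully in. A spring pushes it out with 4 N at 0, 7 N fully in. At home it must go in more than 0.006 to free the rest; between the two locking places the mechanism keeps it about 0.006 in without a finger on it.
- rack_mid (a point): Middle of a blue tube rack, 200 x 60 x 66 mm high (tubes stand up to 97 mm), loose; a bystander.
- jar_mid (a point): Middle of an upright jar with a black cap, 48 mm across, 95 mm high, loose; a bystander.
- carton_mid (a point): Middle of a small carton, 85 x 60 x 75 mm high, loose; a bystander.
- timer_mid (a point): Middle of a small flat white timer, 60 x 60 x 18 mm high, loose; a bystander.

How it is judged:
On the way, in this order (a step that is already met when the one before it is completed fails the run):
1. the lock button has been pressed in (more than 6 mm) (value of joint button above 0.006 m), for 0.05 s.
2. the rest has been drawn out of its home position, by 30 mm or more (value of joint rest above 0.03 m), for 0.05 s.
At the end, for the whole second after the job is handed in: The rest is drawn out beyond 45 mm, still, and its lock button is out again (less than 2.5 mm in), which is possible only in its extended locking place (value of joint rest above 0.045 m and value of joint button below 0.0025 m and velocity of joint rest between -0.01 and 0.01 m/s); the robot touches nothing.
It fails at once if the stainer or its rest is strained (more than 45 N from the robot) (contact force between any of the fingers, the arm and stainer above 45 N).
It fails at once if the tube rack is shoved (over 20 mm) or tipped (distance of rack_mid from where it was at the start of the episode above 0.02 m or angle between rack_mid's own z axis and vertical above 0.3 rad).
It fails at once if the strip jar is shoved (over 20 mm) or tipped (distance of jar_mid from where it was at the start of the episode above 0.02 m or angle between jar_mid's own z axis and vertical above 0.3 rad).
It fails at once if the slide carton is shoved (over 20 mm) or tipped (distance of carton_mid from where it was at the start of the episode above 0.02 m or angle between carton_mid's own z axis and vertical above 0.3 rad).
It fails at once if the timer is shoved (over 20 mm) or tipped (distance of timer_mid from where it was at the start of the episode above 0.02 m or angle between timer_mid's own z axis and vertical above 0.3 rad).
It also fails if it takes over 38 s, if anything falls off the work surface, if the arm or the gripper's body presses on something with over 40 N, if the wrist force passes 120 N, or if a joint passes its speed limit or range.

## Working session

There is one attempt and no reset: what is moved stays moved. The work goes in short steps, Python scripts to look and compute and a tool call to move; the robot and the scene stay as the last step left them, time stands still between calls to the robot, and variables do not carry over. Pictures are saved under pics/ and viewed, and the job is handed in when it is done.

Besides the shell and the picture viewer there is one more tool, called after ">>>" as name(argument=value, ...), one argument or row to a line, values as JSON. drive_tool: Moves the arm, as the interface text tells. Its arguments: {"type":"object","properties":{"plan":{"type":"array","items":{"type":"array","items":{"type":"number"}}},"fingers":{"type":"number"},"grip_force":{"type":"number"}},"required":["plan"]}

```bash
mkdir -p pics; ls; python3 - <<'E'
from plant import r
import cv2
for n in("side","top"):
    cv2.imwrite(f"pics/{n}0.png",r.get_image(n)[:,:,::-1]); p=r.camera_params(n); print(p)
print(r.state())
E
```

```text
pics
{'mtx': array([[358.29440132,   0.        , 260.35810264],
       [  0.        , 358.29440132, 198.83073155],
       [  0.        ,   0.        ,   1.        ]]), 'dist': array([-0.07220752,  0.        ,  0.        ,  0.        ,  0.        ]), 'world_from_camera': array([[ 0.70008401, -0.49520047,  0.51445006, -0.04175332],
       [-0.71397519, -0.47431436,  0.51503914, -0.58704429],
       [-0.01103657, -0.72787525, -0.68562075,  0.89872325],
       [ 0.        ,  0.        ,  0.        ,  1.        ]])}
{'mtx': array([[375.09591194,   0.        , 264.42375573],
       [  0.        , 375.09591194, 188.41597306],
       [  0.        ,   0.        ,   1.        ]]), 'dist': array([-0.12132456,  0.        ,  0.        ,  0.        ,  0.        ]), 'world_from_camera': array([[-0.00662739, -0.99080148,  0.13516102,  0.40377877],
       [-0.99997456,  0.00692327,  0.00171918,  0.02333056],
       [-0.00263912, -0.13514619, -0.99082215,  1.26636172],
       [ 0.        ,  0.        ,  0.        ,  1.        ]])}
{'clock': 0.1, 'q': array([ 1.60710105e+00,  3.59325610e-01,  1.11499530e-02, -3.18082671e-04,
       -1.22407829e+00, -2.88094504e-01]), 'joint_velocities': array([ 0.00055624, -0.00249441,  0.00256758,  0.00105221,  0.00143003,
       -0.00075725]), 'joint_efforts': array([-1.95278808e-03, -5.84765768e+01,  2.94109601e+01,  6.95460543e+00,
       -3.19350576e-03,  7.31915691e-06]), 'tcp_pos': array([0.1680865 , 0.65329744, 0.23044872]), 'ee_rot': array([ 7.43391132e-04,  9.92078624e-01, -1.25616282e-01, -2.98802929e-05]), 'contact_force': array([ 0.17022647, -1.31929721, -0.91009239]), 'wrist_torque': array([-0.01636733,  0.01534275,  0.00880999]), 'gripper_width': 0.08528817146525523}
```

View pics/side0.png

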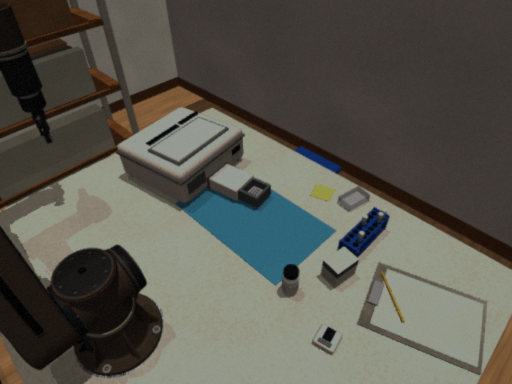

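View pics/top0.png

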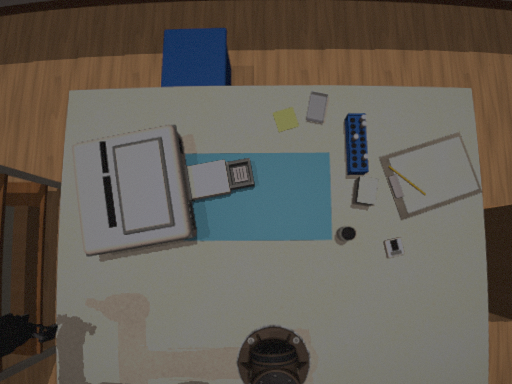

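The side view shows the stainer with its cup near (255,192). The top view shows the cup near (240,174), with open space to the right of it and the bystanders from about x=340 onward. I'll zoom in and measure.

```bash
cat > h.py <<'E'
import numpy as np, cv2
from plant import r
def cast(n,uv,z):
    p=r.camera_params(n); uv=np.array(uv,float).reshape(-1,1,2)
    k=cv2.undistortPoints(uv,p["mtx"],p["dist"]).reshape(-1,2)
    T=p["world_from_camera"]; d=np.c_[k,np.ones(len(k))]@T[:3,:3].T
    o=T[:3,3]; return o+d*((z-o[2])/d[:,2])[:,None]
E
python3 - <<'E'
import cv2
a=cv2.imread("pics/top0.png")[145:205,180:265]; b=cv2.imread("pics/side0.png")[155:215,200:285]
for n,i in(("t",a),("s",b)): cv2.imwrite(f"pics/z{n}.png",cv2.resize(cv2.convertScaleAbs(i,alpha=1.5),None,fx=9,fy=9,interpolation=cv2.INTER_CUBIC))
E
```

```text
(no output)
```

View pics/zt.png

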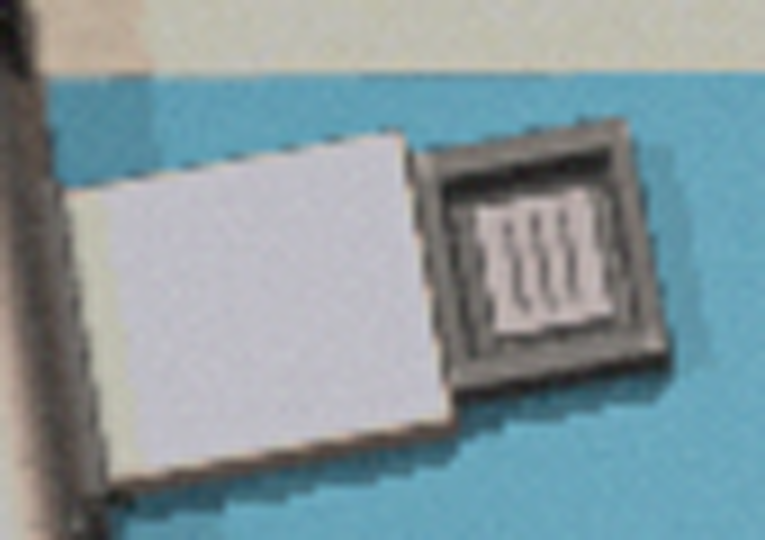

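View pics/zs.png

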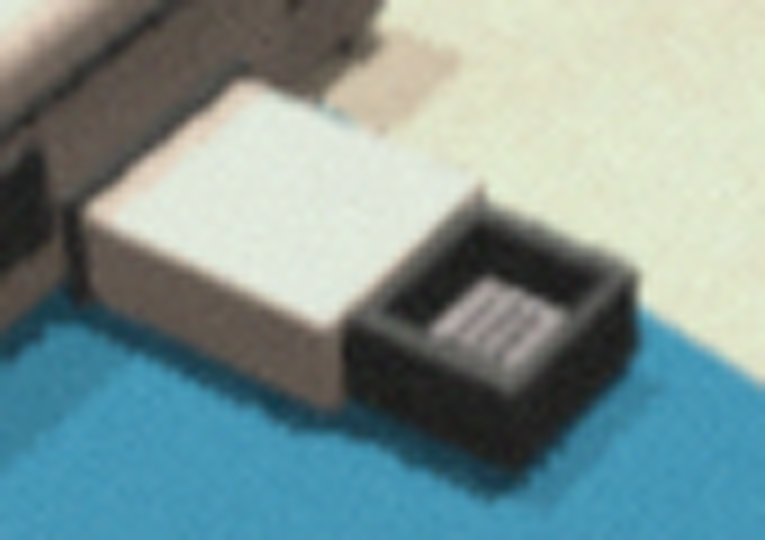

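In the zoomed top view the cup rim corners are at about (418,155), (625,120), (668,355) and (450,388), and the button is centred near (544,262). In the zoomed side view the rim corners are at about (485,200), (635,275), (512,388) and (348,320).

```bash
python3 - <<'E'
from h import *
from scipy.spatial.transform import Rotation as R
def cv(l,o): return [((x+.5)/9-.5+o[0],(y+.5)/9-.5+o[1]) for x,y in l]
T=(180,145);S=(200,155)
np.set_printoptions(precision=4,suppress=True)
t=cast("top",cv([(418,155),(625,120),(668,355),(450,388)],T),.057)
s=cast("side",cv([(485,200),(635,275),(512,388),(348,320)],S),.057)
b=cast("top",cv([(475,205),(592,190),(613,318),(495,335)],T),.036)
w=cast("top",cv([(400,132),(452,425),(70,192),(110,490)],T),.058)
for n,a in(("t",t),("s",s),("b",b)):
    e1=a[1]-a[0]+a[2]-a[3]; e2=a[3]-a[0]+a[2]-a[1]
    print(n,a.mean(0),np.linalg.norm(e1)/2,np.linalg.norm(e2)/2,"out dir",np.arctan2(e1[1],e1[0]),"cross",np.arctan2(e2[1],e2[0])+0)
sl=w[:2].mean(0)
for i,j in((2,0),(3,1)): d=w[j]-w[i]; print("sleeve edge dir",np.arctan2(d[1],d[0]),np.linalg.norm(d))
d=w[1]-w[0];print("sleeve end",sl,np.linalg.norm(d),np.arctan2(d[1],d[0])+0)
# carton/jar etc rough
print(cast("top",[(347,233),(357,192),(357,145),(394,247)],.07))
q=r.state()["ee_rot"]; print(R.from_quat(np.roll(q,-1)).as_matrix())
E
```

```text
t [0.6211 0.1065 0.057 ] 0.07832984997675402 0.08772884795388686 out dir -1.417343650561973 cross -2.982196570254874
s [0.6185 0.1021 0.057 ] 0.07601157441402068 0.08532099855176097 out dir -1.404142746979766 cross -2.9986214489474903
b [0.6218 0.1066 0.036 ] 0.04389881583479394 0.04914668621590172 out dir -1.4411868337671607 cross -2.9835574464363885
sleeve edge dir -1.3975784731425231 0.12311511142247288
sleeve edge dir -1.3883615753158334 0.12611089061315728
sleeve end [0.6125 0.1481 0.058 ] 0.11003345378654529 -2.960668540664126
[[ 0.4216 -0.2371  0.07  ]
 [ 0.5532 -0.2742  0.07  ]
 [ 0.7094 -0.281   0.07  ]
 [ 0.3745 -0.3887  0.07  ]]
[[ 0.9684 -0.2492 -0.0002]
 [-0.2492 -0.9684 -0.0015]
 [ 0.0001  0.0015 -1.    ]]
```

>>> drive_tool(
  plan=[
    [0.02,0.015,-0.02,0],
    [0.06,0.044,-0.03,0],
    [0.1,0.073,-0.03,0],
    [0.14,0.102,-0.03,0],
    [0.18,0.131,-0.03,0],
  ],
  fingers=0,
  grip_force=60,
)

```text
clock: 0.6
tcp_pos: [0.3106, 0.4801, 0.2611]
ee_rot: [0.0, 0.992, -0.125, -0.0]
contact_force: [1.0, 0.9, -0.2]
gripper_width: 0.0123
```

>>> drive_tool(
  plan=[
    [0.04,0.029,0,0],
    [0.08,0.058,0,0],
    [0.12,0.087,0,0],
    [0.16,0.116,0,0],
    [0.2,0.145,0,0],
  ],
)

```text
clock: 1.1
tcp_pos: [0.4682, 0.2899, 0.2613]
ee_rot: [-0.0, 0.992, -0.125, -0.0]
contact_force: [1.0, 1.0, -0.7]
gripper_width: -0.0003
```

>>> drive_tool(
  plan=[
    [0.04,0.029,0,-4],
    [0.08,0.058,0,-8],
    [0.12,0.087,0,-12],
    [0.16,0.116,0,-18],
    [0.19,0.138,0,-24.2],
  ],
)

```text
clock: 1.6
tcp_pos: [0.6182, 0.1082, 0.2607]
ee_rot: [0.0, 0.996, 0.087, -0.0]
contact_force: [0.9, 1.5, 0.6]
gripper_width: 0.0004
```

>>> drive_tool(
  plan=[
    [0,0,0,0],
    [0,0,0,0],
  ],
)

```text
clock: 1.8
tcp_pos: [0.6171, 0.1097, 0.2604]
ee_rot: [0.0, 0.996, 0.084, -0.001]
contact_force: [-0.1, -0.2, 0.2]
gripper_width: -0.0001
```

```bash
python3 - <<'E'
from h import *
from scipy.spatial.transform import Rotation as R
s=r.state(); M=R.from_quat(np.roll(s["ee_rot"],-1)).as_matrix()
np.set_printoptions(precision=4,suppress=True)
print(s["clock"],s["tcp_pos"],s["contact_force"],s["gripper_width"],s["q"]);print(M)
print("yaw of tool y",np.arctan2(M[1,1],M[0,1]), "to cup",M.T@(np.array([.6205,.106,.06])-s["tcp_pos"]))
for n in("side","top"): cv2.imwrite(f"pics/{n}1.png",r.get_image(n)[:,:,::-1])
E
```

```text
1.8 [0.6171 0.1097 0.2604] [-0.1047 -0.1874  0.2445] -0.00011733394906999299 [ 0.4868  0.2645 -0.0553 -0.0004 -1.2525  1.2516]
[[ 0.986   0.1667 -0.0015]
 [ 0.1667 -0.986  -0.0004]
 [-0.0016  0.0002 -1.    ]]
yaw of tool y -1.4033464578498296 to cup [0.003  0.0042 0.2004]
```

>>> drive_tool(
  plan=[
    [0.003,0.011,0.05,0],
    [0.003,0.011,0.1,0],
    [0.003,0.011,0.15,0],
    [0.003,0.011,0.185,0],
    [0.003,0.011,0.185,0],
  ],
)

```text
clock: 2.4
tcp_pos: [0.6178, 0.1003, 0.0714]
ee_rot: [0.001, 0.996, 0.085, -0.004]
contact_force: [-0.6, -1.0, 0.1]
gripper_width: 0.0003
```

```bash
python3 - <<'E'
from h import *
s=r.state(); print(s["tcp_pos"])
for n,x,y in(("top",190,135),("side",210,145)):
    i=cv2.convertScaleAbs(r.get_image(n)[y:y+75,x:x+85,::-1],alpha=1.5); cv2.imwrite(f"pics/{n}2.png",cv2.resize(i,None,fx=7,fy=7,interpolation=cv2.INTER_CUBIC))
E
```

```text
[0.6177873  0.10034918 0.07135398]
```

View pics/top2.png

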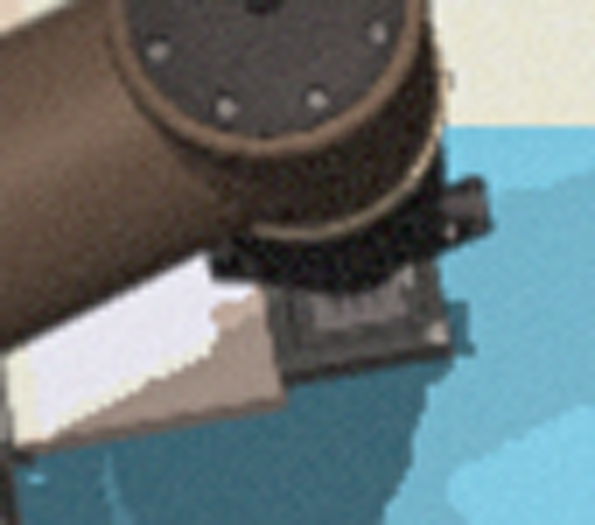

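View pics/side2.png

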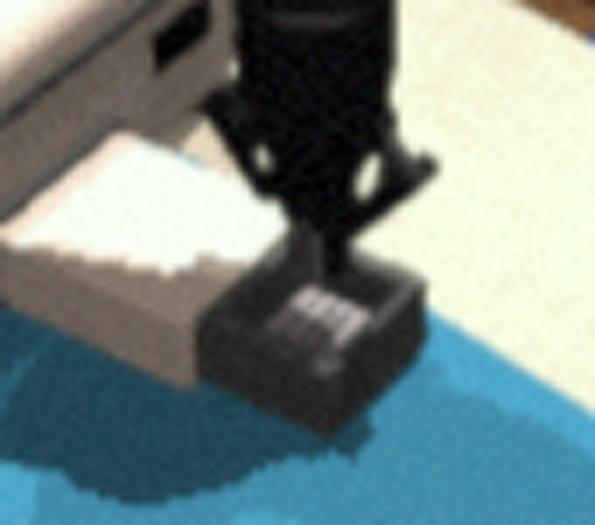

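>>> drive_tool(
  plan=[
    [0,0,-0.01,8.5],
    [0,0,-0.01,17],
    [0,0,-0.01,25.5],
    [0,0,-0.01,34],
    [0,0,-0.01,42],
  ],
)

```text
clock: 3.0
tcp_pos: [0.6237, 0.1017, 0.0903]
ee_rot: [-0.002, 0.96, -0.28, 0.002]
contact_force: [0.1, 0.7, -0.3]
gripper_width: 0.0001
```

>>> drive_tool(
  plan=[
    [0,0,0,8.5],
    [0,0,0,17],
    [0,0,0,25.5],
    [0,0,0,34],
    [0,0,0,42],
  ],
)

```text
clock: 3.5
tcp_pos: [0.6237, 0.1017, 0.0904]
ee_rot: [-0.002, 0.796, -0.605, 0.002]
contact_force: [-0.1, -0.7, -0.4]
gripper_width: 0.0001
```

>>> drive_tool(
  plan=[
    [0,0,0,6],
    [0,0,0,6],
    [0,0,0,6],
    [0,0,0,6],
  ],
)

```text
clock: 3.9
tcp_pos: [0.6225, 0.1009, 0.0877]
ee_rot: [-0.001, 0.766, -0.643, 0.0]
contact_force: [0.5, 1.0, 0.4]
gripper_width: -0.0001
```

```bash
cat >> h.py <<'E'
from scipy.spatial.transform import Rotation as R
np.set_printoptions(precision=4,suppress=True)
def rep(c=(.6205,.106,.057)):
    s=r.state(); M=R.from_quat(np.roll(s["ee_rot"],-1)).as_matrix()
    print(s["clock"],s["tcp_pos"],"F",s["contact_force"],s["gripper_width"]);print(M)
    print("tool x yaw",np.arctan2(M[1,0],M[0,0]),"to cup, tool axes",M.T@(np.array(c)-s["tcp_pos"]))
E
python3 - <<'E'
from h import *
rep()
for n,x,y in(("top",190,135),("side",210,145)):
    i=cv2.convertScaleAbs(r.get_image(n)[y:y+75,x:x+85,::-1],alpha=1.5); cv2.imwrite(f"pics/{n}3.png",cv2.resize(i,None,fx=7,fy=7,interpolation=cv2.INTER_CUBIC))
E
```

```text
3.9 [0.6225 0.1009 0.0877] F [0.5121 1.0476 0.3945] -0.00014811199386826135
[[ 0.1725 -0.985   0.0019]
 [-0.985  -0.1725  0.0008]
 [-0.0005 -0.002  -1.    ]]
tool x yaw -1.3974450946895876 to cup, tool axes [-0.0054  0.0011  0.0307]
```

View pics/side3.png

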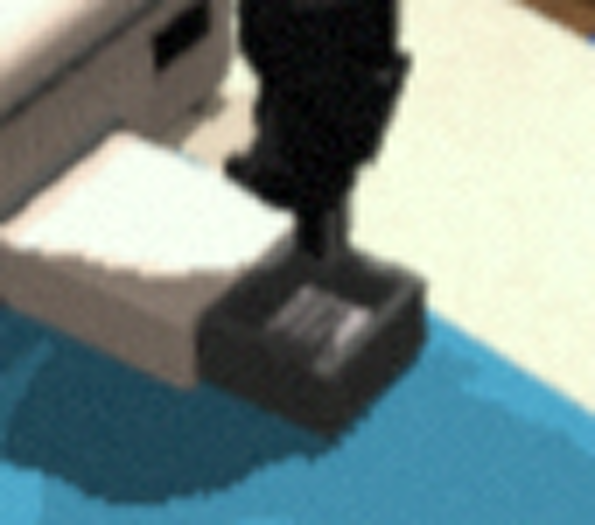

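The side view shows the closed tip at (330,260), over the cup cavity and clear of the rim. Next I lower it to just above the button.

>>> drive_tool(
  plan=[
    [0.0065,0.001,0.01,0],
    [0.0065,0.001,0.025,0],
    [0.0065,0.001,0.04,0],
    [0.0065,0.001,0.04,0],
    [0.0065,0.001,0.04,0],
  ],
)

```text
clock: 4.5
tcp_pos: [0.6218, 0.0933, 0.0457]
ee_rot: [0.001, 0.765, -0.644, -0.0]
contact_force: [0.6, 0.1, 0.6]
gripper_width: 0.0001
```

```bash
python3 - <<'E'
from h import *
rep()
for n,x,y in(("side",210,145),):
    i=cv2.convertScaleAbs(r.get_image(n)[y:y+75,x:x+85,::-1],alpha=1.5); cv2.imwrite(f"pics/{n}4.png",cv2.resize(i,None,fx=7,fy=7,interpolation=cv2.INTER_CUBIC))
E
```

```text
4.5 [0.6218 0.0933 0.0457] F [0.64   0.0512 0.5993] 6.74576970397951e-05
[[ 0.1699 -0.9855 -0.0012]
 [-0.9855 -0.1699 -0.0008]
 [ 0.0005  0.0013 -1.    ]]
tool x yaw -1.400068076856011 to cup, tool axes [-0.0127 -0.0009 -0.0113]
```

View pics/side4.png

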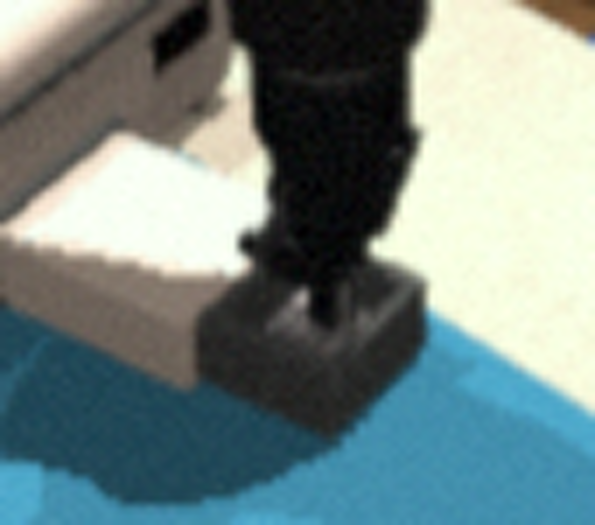

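The tip is inside the cup at about (330,320), over the outer part of the button. Now I press down gently.

>>> drive_tool(
  plan=[
    [0,0,0.006,0],
    [0,0,0.01,0],
    [0,0,0.013,0],
    [0,0,0.015,0],
    [0,0,0.015,0],
  ],
)

```text
clock: 5.05
tcp_pos: [0.6222, 0.0939, 0.0315]
ee_rot: [-0.0, 0.765, -0.644, 0.0]
contact_force: [-1.9, 0.4, 5.0]
gripper_width: 0.0002
```

>>> drive_tool(
  plan=[
    [0,0,0.001,0],
    [0,0,0.002,0],
    [0,0,0.0025,0],
    [0,0,0.0025,0],
  ],
)

```text
clock: 5.45
tcp_pos: [0.6223, 0.0939, 0.0293]
ee_rot: [-0.0, 0.765, -0.644, 0.0]
contact_force: [-1.4, -0.8, 5.8]
gripper_width: 0.0001
```

>>> drive_tool(
  plan=[
    [0,0,0.001,0],
    [0,0,0.0017,0],
    [0,0,0.002,0],
    [0,0,0.002,0],
  ],
)

```text
clock: 5.85
tcp_pos: [0.6223, 0.0939, 0.0274]
ee_rot: [-0.0, 0.765, -0.644, 0.0]
contact_force: [-1.0, 0.6, 6.3]
gripper_width: 0.0002
```

>>> drive_tool(
  plan=[
    [0.002,0,0,0],
    [0.004,0,0,0],
    [0.006,0,0,0],
    [0.008,0,0,0],
    [0.01,0,0,0],
  ],
)

```text
clock: 6.35
tcp_pos: [0.624, 0.0844, 0.0275]
ee_rot: [-0.0, 0.765, -0.644, 0.0]
contact_force: [-2.1, 1.6, 6.3]
gripper_width: 0.0001
```

>>> drive_tool(
  plan=[
    [0.003,0,0,0],
    [0.006,0,0,0],
    [0.009,0,0,0],
    [0.012,0,0,0],
    [0.015,0,0,0],
  ],
)

```text
clock: 6.85
tcp_pos: [0.6266, 0.0696, 0.0275]
ee_rot: [-0.001, 0.765, -0.644, 0.0]
contact_force: [-1.2, 2.3, 6.1]
gripper_width: 0.0001
```

```bash
python3 - <<'E'
from h import *
rep()
for n,x,y in(("side",210,145),):
    i=cv2.convertScaleAbs(r.get_image(n)[y:y+75,x:x+85,::-1],alpha=1.5); cv2.imwrite(f"pics/{n}5.png",cv2.resize(i,None,fx=7,fy=7,interpolation=cv2.INTER_CUBIC))
E
```

```text
6.85 [0.6266 0.0696 0.0275] F [-1.1857  2.2519  6.0999] 5.507988075061267e-05
[[ 0.1701 -0.9854  0.0011]
 [-0.9854 -0.1701  0.0006]
 [-0.0004 -0.0011 -1.    ]]
tool x yaw -1.3998866409365422 to cup, tool axes [-0.037  -0.0002 -0.0295]
```

View pics/side5.png

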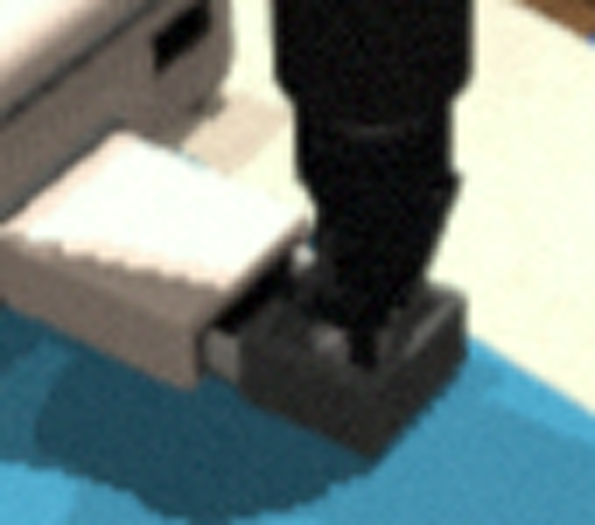

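The cup has moved out by about 24 mm, with the button dragging it along and the wall not yet touched. I'll take it past 36 mm, then lift off the button.

>>> drive_tool(
  plan=[
    [0.003,0,0,0],
    [0.006,0,0,0],
    [0.009,0,0,0],
    [0.012,0,0,0],
    [0.014,0,0,0],
  ],
)

```text
clock: 7.4
tcp_pos: [0.6291, 0.0557, 0.0275]
ee_rot: [-0.001, 0.765, -0.644, 0.0]
contact_force: [-1.3, 2.3, 6.5]
gripper_width: 0.0001
```

>>> drive_tool(
  plan=[
    [0,0,0,0],
    [0,0,-0.004,0],
    [0,0,-0.009,0],
    [0,0,-0.0145,0],
    [0,0,-0.0145,0],
  ],
)

```text
clock: 7.9
tcp_pos: [0.6289, 0.0555, 0.042]
ee_rot: [-0.0, 0.765, -0.644, 0.0]
contact_force: [0.5, 0.2, 0.1]
gripper_width: -0.0001
```

```bash
python3 - <<'E'
from h import *
rep()
for n,x,y in(("side",210,145),):
    i=cv2.convertScaleAbs(r.get_image(n)[y:y+75,x:x+85,::-1],alpha=1.5); cv2.imwrite(f"pics/{n}6.png",cv2.resize(i,None,fx=7,fy=7,interpolation=cv2.INTER_CUBIC))
E
```

```text
7.9 [0.6289 0.0555 0.042 ] F [0.49   0.2414 0.072 ] -0.00011775482485714834
[[ 0.1698 -0.9855  0.0008]
 [-0.9855 -0.1698  0.0003]
 [-0.0002 -0.0008 -1.    ]]
tool x yaw -1.4001756903270963 to cup, tool axes [-0.0512 -0.0003 -0.015 ]
```

View pics/side6.png

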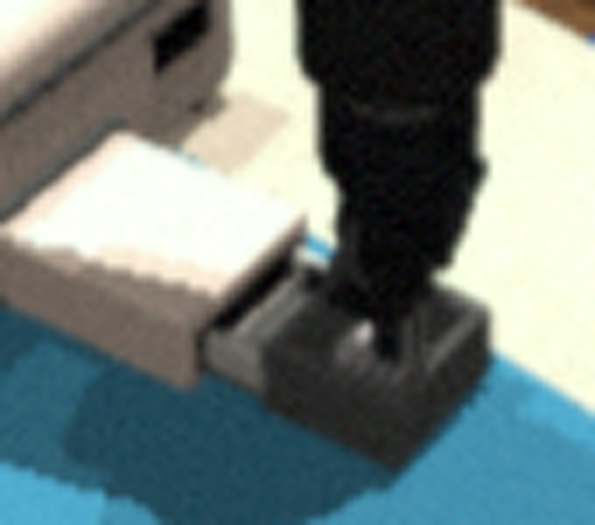

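>>> drive_tool(
  plan=[
    [0.003,0,0,0],
    [0.006,0,0,0],
    [0.009,0,0,0],
    [0.012,0,0,0],
    [0.015,0,0,0],
  ],
)

```text
clock: 8.45
tcp_pos: [0.6309, 0.041, 0.041]
ee_rot: [-0.0, 0.765, -0.644, -0.0]
contact_force: [-1.8, 4.5, -0.3]
gripper_width: -0.0
```

>>> drive_tool(
  plan=[
    [0.001,0,0,0],
    [0.0025,0,0,0],
    [0.004,0,0,0],
    [0.0055,0,0,0],
    [0.007,0,0,0],
  ],
)

```text
clock: 8.95
tcp_pos: [0.6322, 0.0341, 0.041]
ee_rot: [-0.0, 0.765, -0.644, -0.0]
contact_force: [-1.1, 4.6, -1.5]
gripper_width: 0.0001
```

>>> drive_tool(
  plan=[
    [0.001,0,0,0],
    [0.002,0,0,0],
    [0.003,0,0,0],
    [0.004,0,0,0],
    [0.005,0,0,0],
  ],
)

```text
clock: 9.45
tcp_pos: [0.633, 0.0291, 0.041]
ee_rot: [-0.0, 0.765, -0.644, -0.0]
contact_force: [-0.3, 4.4, -0.9]
gripper_width: -0.0002
```

>>> drive_tool(
  plan=[
    [0.001,0,0,0],
    [0.002,0,0,0],
    [0.003,0,0,0],
    [0.004,0,0,0],
    [0.005,0,0,0],
  ],
)

```text
clock: 9.95
tcp_pos: [0.6339, 0.0242, 0.041]
ee_rot: [-0.0, 0.765, -0.644, -0.0]
contact_force: [-0.7, 4.3, -1.6]
gripper_width: 0.0001
```

>>> drive_tool(
  plan=[
    [0.001,0,0,0],
    [0.002,0,0,0],
    [0.003,0,0,0],
    [0.004,0,0,0],
    [0.005,0,0,0],
  ],
)

```text
clock: 10.45
tcp_pos: [0.6348, 0.0193, 0.041]
ee_rot: [-0.0, 0.765, -0.644, -0.0]
contact_force: [-1.2, 4.9, -0.9]
gripper_width: 0.0001
```

>>> drive_tool(
  plan=[
    [0.001,0,0,0],
    [0.002,0,0,0],
    [0.003,0,0,0],
    [0.004,0,0,0],
    [0.005,0,0,0],
  ],
)

```text
clock: 10.95
tcp_pos: [0.6357, 0.0143, 0.041]
ee_rot: [-0.0, 0.765, -0.644, -0.0]
contact_force: [0.6, 3.3, -0.8]
gripper_width: 0.0001
```

>>> drive_tool(
  plan=[
    [0.001,0,0,0],
    [0.002,0,0,0],
    [0.003,0,0,0],
    [0.004,0,0,0],
    [0.005,0,0,0],
  ],
)

```text
clock: 11.45
tcp_pos: [0.6364, 0.0103, 0.0412]
ee_rot: [-0.001, 0.765, -0.644, -0.001]
contact_force: [-4.3, 13.0, 0.2]
gripper_width: 0.0001
```

The force jumped to 13 N and the tool stopped short, so it's likely at the dead stop. I'll back off and look.

>>> drive_tool(
  plan=[
    [-0.003,0,0,0],
    [-0.01,0,0,0],
    [-0.012,0,-0.01,0],
    [-0.012,0,-0.04,0],
    [-0.012,0,-0.08,0],
  ],
)

```text
clock: 11.95
tcp_pos: [0.6333, 0.0205, 0.1211]
ee_rot: [0.002, 0.765, -0.644, -0.001]
contact_force: [0.5, 0.2, 0.4]
gripper_width: -0.0
```

>>> drive_tool(
  plan=[
    [0,0,-0.05,0],
    [-0.02,0,-0.1,0],
    [-0.06,0,-0.13,0],
    [-0.1,0,-0.13,0],
    [-0.14,0,-0.13,0],
  ],
)

```text
clock: 12.45
tcp_pos: [0.611, 0.1601, 0.2545]
ee_rot: [-0.002, 0.765, -0.645, 0.001]
contact_force: [0.5, 0.8, -0.2]
gripper_width: 0.0004
```

```bash
python3 - <<'E'
from h import *
rep()
for n,x,y in(("side",210,145),("top",190,135)):
    f=r.get_image(n)[:,:,::-1]; cv2.imwrite(f"pics/{n}7f.png",f)
    i=cv2.convertScaleAbs(f[y:y+75,x:x+100],alpha=1.5); cv2.imwrite(f"pics/{n}7.png",cv2.resize(i,None,fx=7,fy=7,interpolation=cv2.INTER_CUBIC))
E
```

```text
12.45 [0.611  0.1601 0.2545] F [ 0.5413  0.8065 -0.2208] 0.0003515777415026751
[[ 0.1691 -0.9856  0.004 ]
 [-0.9856 -0.169   0.0018]
 [-0.0011 -0.0043 -1.    ]]
tool x yaw -1.4009263165605046 to cup, tool axes [0.0552 0.0006 0.1975]
```

View pics/side7.png

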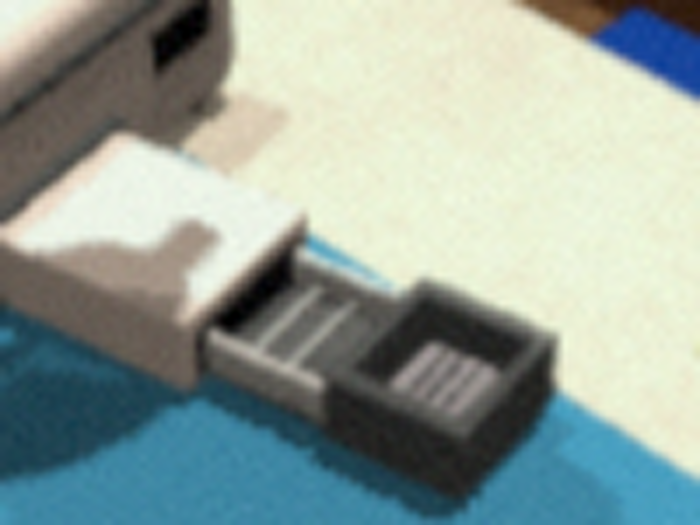

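View pics/top7.png

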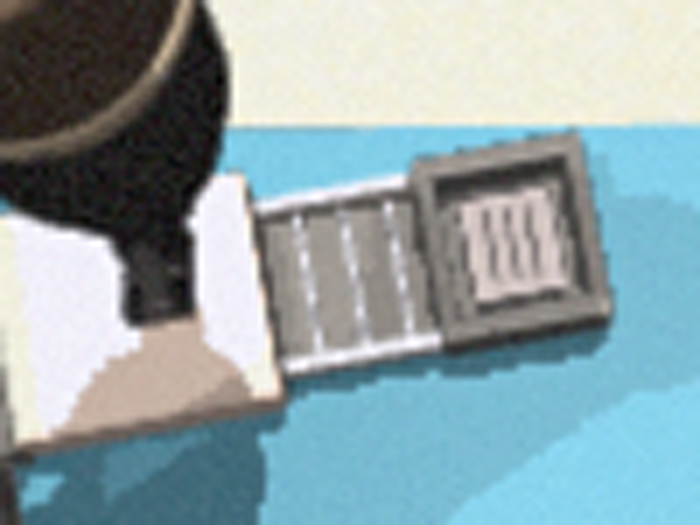

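The rest is out with the cup empty: the button is at about (447,377) in the side zoom and (516,243) in the top zoom. I'll triangulate the button height against the rim and compare with the start pictures, where it was locked out.

```bash
python3 - <<'E'
from h import *
def P(n):
    p=r.camera_params(n);return p["mtx"],p["dist"],np.linalg.inv(p["world_from_camera"])[:3]
def tri(t,s):
    u=[cv2.undistortPoints(np.array([x],float).reshape(1,1,2),*P(n)[:2]).reshape(2,1) for n,x in(("top",t),("side",s))]
    X=cv2.triangulatePoints(P("top")[2],P("side")[2],*u);return (X[:3]/X[3]).ravel()
def c(p,k,o): return ((p[0]+.5)/k-.5+o[0],(p[1]+.5)/k-.5+o[1])
def bc(f,box):  # steel button: bright pixels inside box, centroid
    im=cv2.imread(f); x0,y0,x1,y1=box; g=im[y0:y1,x0:x1].max(2).astype(float)
    w=cv2.GaussianBlur(g,(3,3),0); w=(w>0.5*(w.max()+w.min()))*1.
    m=cv2.moments(w); return m["m10"]/m["m00"]+x0,m["m01"]/m["m00"]+y0
tn,sn=bc("pics/top7f.png",(254,160,274,180)),bc("pics/side7f.png",(265,192,283,205))
t0,s0=bc("pics/top0.png",(231,164,250,184)),bc("pics/side0.png",(246,184,264,197))
print(tn,sn,t0,s0)
print("hand now",tri(c((516,243),7,(190,135)),c((447,377),7,(210,145))),"hand start",tri(c((544,262),9,(180,145)),c((497,320),9,(200,155))))
T=[(415,165),(580,135),(610,318),(445,350)];S=[(425,280),(553,335),(463,435),(328,372)]
rim=np.mean([tri(c(a,7,(190,135)),c(b,7,(210,145))) for a,b in zip(T,S)],0)
T0=[(418,155),(625,120),(668,355),(450,388)];S0=[(485,200),(635,275),(512,388),(348,320)]
rim0=np.mean([tri(c(a,9,(180,145)),c(b,9,(200,155))) for a,b in zip(T0,S0)],0)
print("rim now",rim,"start",rim0,"moved",np.linalg.norm((rim-rim0)[:2]))
E
```

```text
(262.6516393442623, 170.04918032786884) (273.125, 199.4) (240.17241379310346, 173.97844827586206) (254.98230088495575, 191.1858407079646)
hand now [0.6363 0.0282 0.0382] hand start [0.6218 0.1059 0.0386]
rim now [0.6342 0.0298 0.0543] start [0.6224 0.1067 0.0517] moved 0.07780320417661934
```

View pics/side7f.png

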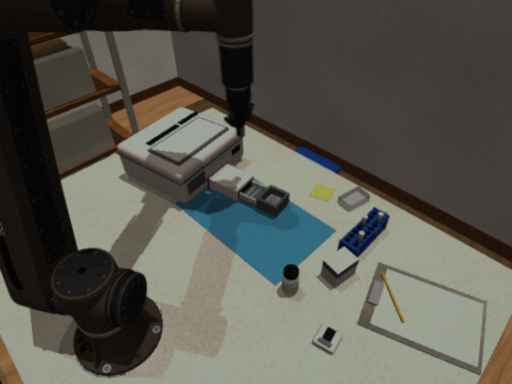

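>>> drive_tool(
  plan=[
    [0,0,0,0],
    [0,0,0,0],
    [0,0,0,0],
  ],
)

```text
clock: 12.85
tcp_pos: [0.6109, 0.1578, 0.2515]
ee_rot: [0.0, 0.764, -0.645, 0.0]
contact_force: [-0.2, 0.0, 0.3]
gripper_width: 0.0002
```

```bash
python3 - <<'E'
from plant import r
print(r.state()["contact_force"]); r.job_done()
E
```

```text
[-0.16164782  0.04592803  0.31615094]
the job is handed in; nothing more can be done
```

The rest appears to be locked in its extended position, and I handed the job in at about 12.9 s; no verdict was reported.

**What I did:** I pressed the button fully in with closed fingers and drew the rest out to about 38 mm. I then lifted off the button and pulled on the cup's outer wall at about 4–5 N. At the dead stop the last reading was about 14 N. I backed off and retreated.

**Last checks:**
- **Rest:** it is out by about 78 mm, within the 55–85 mm locking range and well short of the 110 mm end.
- **Button:** its height measured by triangulation (38.2 mm) matches the locked start (38.6 mm), so it is out again. Both read about 2 mm above the nominal 36 mm, and the rim heights read 3–5 mm low. I therefore relied on the comparison with the start, not the absolute values.
- **Contact:** the arm is clear of everything, with about 0.3 N on the tool.
- **Bystanders:** by eye in the final side picture, they stand where they were; I did not measure them.

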